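Find the stripped clamp bolt and hold its cap open

ROBOT

A 6-joint arm with a two-finger parallel gripper is mounted at the origin on a cart in front of the work surface, level with it; the furniture and walls round the work are solid. World frame = base frame: x ahead of the robot, y to its left, z up, the work surface at z = 0. Lengths are in mm, angles in rad, forces in N, time in s.
With the tool pointing down it reaches from about 400 to 825 mm from the base axis. Payload 7 kg.
Tool frame: the origin (TCP) lies at the very end of the fingers, on their centre line; the grasp point (between the pads) lies 19 mm behind it; z points along the fingers, y is the line along which they close (so a half turn about z gives the same grasp; the last joint's range is limited). The gripper opens to 88 mm and grips with 3 to 60 N. Pads are 19 mm wide; open, the fingers measure 130 mm over their backs; the gripper's body (78 mm by 193 mm) begins 47 mm behind the grasp point.
Start: joints at [1.489, 0.359, 0.012, 0, -1.224, -0.288], TCP at [243.972, 629.343, 226.561] pointing down, gripper open.
Joint ranges: [-3.07, 3.07], [-1.43, 2.12], [-1.02, 1.25], [-3.03, 1.67], [-3.05, -0], [-3.03, 3.03]. Speed limits (rad/s): [2.39, 2.39, 3.01, 3.14, 3.14, 3.14].

INTERFACE

Orientations are given as a unit quaternion [x, y, z, w].
In Python, from plant import bot gives the robot as it stands. Calls block until the motion is done:
- bot.move_ptp(position, orientation): joint-space move of the TCP to a pose.
- bot.line_to(position, velocity=150, ori=None): straight line of the TCP; ori=None keeps the orientation; velocity is the mean speed in mm/s.
- bot.move_joints(angles): joint-space move.
- bot.move_gripper(opening, force=None): finger opening in mm; force is the grip in N (None keeps the last); returns when the fingers have stopped.
- bot.pause(seconds).
- bot.solve_ik(position, orientation): joint angles nearest the present ones, or None.
- bot.read_state(): the state.
- bot.camera(name): name is "scene" or "top"; returns the picture (420x560x3 uint8, red, green, blue); there is no depth.
- bot.get_calibration(name): a dict with "fx", "fy", "cx", "cy" (pixels), "view" (4x4, takes a point from world to camera coordinates). Camera axes: x right, y up, looking along -z (the intrinsics and any distortion apply to the point x, -y, -z); pixel columns grow to the right and rows downward; lengths in mm; the calibration is good to about 2 mm. A picture is of the moment at which its call begins. get_calibration takes no time and is no camera call.
A pose or a line that the arm cannot do raises bot.Unreachable and nothing moves.
- bot.close_job(): hands the job in; it is judged then, once.
The state is a dict: "t": time; "joint_pos": joint angles; "qvel": joint speeds; "tau": joint torques, N m; "tcp_pos": TCP position; "eef_rot": TCP orientation; "contact_force": force on the tool from outside, world axes, zero at the start; "moment": the same for the moment, N m; "width": finger opening in mm; "finger_force": force on a finger pad.
Only numpy, scipy, OpenCV 4.12 (cv2) and the standard library are available. Lean on these libraries where they do the work, as an engineer would, in place of code of your own. Each camera call takes 0.05 s, during which the arm holds its last target. There are 200 camera calls.

TASK

One of the three spring-loaded bolts on this tube-clamp jig has lost its thread. Working along the row from left to right, tap all three bolt heads straight down with your fingertips to find the one that gives, then lift that clamp's hinged cap by its tab to more than halfway upright and finish while holding it there, so that I can get at the thread. Do not pull at the caps that are still bolted down, and leave everything else on the table where it lies.

Things in the scene. Friction and masses are not known exactly. Their poses are not given: they have to be found in the camera images.
- jig: Fixed jig: dark steel plate 116 x 290 x 12 mm with three equal hinged tube clamps 80 mm apart on one 25 mm tube along it. Origin on the table under the tube's middle; y along the tube to the robot's left, x away from the robot towards the hinges. Anywhere mid-table, turned up to 20 degrees. Clamps a, b, c stand at y = +80, 0, -80 mm in an order that changes.
- head_a: Hexagon bolt head of clamp a, 24 mm across flats, 10 high, on a 30 mm washer held 12 mm over the cap by a coil spring: the highest point of the clamp. Origin: centre of its top face, 78 mm above the table. All three look the same; sound ones stand solid (under 0.5 mm), the one without thread gives 6 mm under a push down (about 2 N starts it, 6 N bottoms it) and springs back.
- give_a (a joint): How far bolt a is pushed down into its cap, m (0 at rest).
- cap_a: Hinged steel cap of clamp a, about 0.4 kg with its bolt. Origin on its hinge axis behind the tube, 46 mm above the table. Shut, its axes are the jig's: the hinge axis is y, the cap reaches along -x over the tube to the bolt (66 mm from the hinge axis) and on to the lift tab. It falls shut when let go.
- tab_a (a point): Grip point of the lift tab of cap a, a tongue 18 mm wide (y), 10 thick, towards the robot: mid width and thickness, 118 mm along -x from the hinge axis and 2 mm above it (shut: 48 mm above the table). The free end is 17 mm beyond it, the 36 mm wide ear begins 35 mm behind it. Pinch it across its width from above; below it is free down to the plate or table.
- swing_a (a joint): Angle of cap a, rad: 0 shut, grows as the tab is lifted about the hinge, stop at 1.3. A sound bolt stays in the saddle and holds its cap down with a strong spring: pulling with over 7 N at the tab strains the cap up by 0.06 at most. A bolt without thread comes up with its cap.
- head_b: Hexagon bolt head of clamp b, 24 mm across flats, 10 high, on a 30 mm washer held 12 mm over the cap by a coil spring: the highest point of the clamp. Origin: centre of its top face, 78 mm above the table. All three look the same; sound ones stand solid (under 0.5 mm), the one without thread gives 6 mm under a push down (about 2 N starts it, 6 N bottoms it) and springs back.
- give_b (a joint): How far bolt b is pushed down into its cap, m (0 at rest).
- cap_b: Hinged steel cap of clamp b, about 0.4 kg with its bolt. Origin on its hinge axis behind the tube, 46 mm above the table. Shut, its axes are the jig's: the hinge axis is y, the cap reaches along -x over the tube to the bolt (66 mm from the hinge axis) and on to the lift tab. It falls shut when let go.
- tab_b (a point): Grip point of the lift tab of cap b, a tongue 18 mm wide (y), 10 thick, towards the robot: mid width and thickness, 118 mm along -x from the hinge axis and 2 mm above it (shut: 48 mm above the table). The free end is 17 mm beyond it, the 36 mm wide ear begins 35 mm behind it. Pinch it across its width from above; below it is free down to the plate or table.
- swing_b (a joint): Angle of cap b, rad: 0 shut, grows as the tab is lifted about the hinge, stop at 1.3. A sound bolt stays in the saddle and holds its cap down with a strong spring: pulling with over 7 N at the tab strains the cap up by 0.06 at most. A bolt without thread comes up with its cap.
- head_c: Hexagon bolt head of clamp c, 24 mm across flats, 10 high, on a 30 mm washer held 12 mm over the cap by a coil spring: the highest point of the clamp. Origin: centre of its top face, 78 mm above the table. All three look the same; sound ones stand solid (under 0.5 mm), the one without thread gives 6 mm under a push down (about 2 N starts it, 6 N bottoms it) and springs back.
- give_c (a joint): How far bolt c is pushed down into its cap, m (0 at rest).
- cap_c: Hinged steel cap of clamp c, about 0.4 kg with its bolt. Origin on its hinge axis behind the tube, 46 mm above the table. Shut, its axes are the jig's: the hinge axis is y, the cap reaches along -x over the tube to the bolt (66 mm from the hinge axis) and on to the lift tab. It falls shut when let go.
- tab_c (a point): Grip point of the lift tab of cap c, a tongue 18 mm wide (y), 10 thick, towards the robot: mid width and thickness, 118 mm along -x from the hinge axis and 2 mm above it (shut: 48 mm above the table). The free end is 17 mm beyond it, the 36 mm wide ear begins 35 mm behind it. Pinch it across its width from above; below it is free down to the plate or table.
- swing_c (a joint): Angle of cap c, rad: 0 shut, grows as the tab is lifted about the hinge, stop at 1.3. A sound bolt stays in the saddle and holds its cap down with a strong spring: pulling with over 7 N at the tab strains the cap up by 0.06 at most. A bolt without thread comes up with its cap.
- wrench: Bystander: 17 mm combination wrench, 203 long, 10 high, lying flat in front of the jig.
- nut_1: Bystander: loose M20 hex nut, 30 across flats, 16 high, left of the jig.
- nut_2: Bystander: second such nut beside it.
- soapstone: Bystander: soapstone holder, a brown stick 125 long, 11 thick, lying behind the jig.
- pliers: Bystander: red-handled pliers, 168 long, 13 high, lying behind the jig.
- file: Bystander: flat file with wooden handle, 305 long, 25 high, lying right of the jig, about along x.
- mallet: Bystander: soft-face hammer, 287 long, 45 high, lying far right.

How it is judged:
By the outcome, as a careful person would: the job done as asked, in the order asked, and still so for the second after the job is handed in, while the arm keeps its last pose, push and grip.
It also fails if it takes over 45 s, if anything falls off the work surface, if the arm or the gripper's body presses on something with over 40 N, if the wrist force passes 120 N, or if a joint passes its speed limit or range.

## Working session

There is one attempt and no reset: what is moved stays moved. The work goes in short steps, each a Python script; the robot and the scene stay as the last script left them, time stands still between calls to the robot, and variables do not carry over. Pictures are saved under pics/ and viewed, at most 10 in all, crops included, and the job is handed in when it is done.

```bash
ls; mkdir -p pics
python3 - <<'E'
from plant import bot
import cv2
for n in("top","scene"):
    im=bot.camera(n); cv2.imwrite(f"pics/{n}0.png",im[:,:,::-1]); c=bot.get_calibration(n); print(n,c)
print(bot.read_state())
E
```

```text
pics
top {'fx': 454.43475815158973, 'fy': 454.43475815158973, 'cx': 277.89908215823243, 'cy': 208.71739798933817, 'view': array([[ 1.15314286e-03, -9.99985031e-01, -5.34872140e-03,
        -9.37812971e+01],
       [ 9.89580474e-01,  3.71022317e-04,  1.43980372e-01,
        -6.14371133e+02],
       [-1.43976232e-01, -5.45902019e-03,  9.89566089e-01,
        -1.46964758e+03],
       [ 0.00000000e+00,  0.00000000e+00,  0.00000000e+00,
         1.00000000e+00]])}
scene {'fx': 496.0295093945468, 'fy': 496.0295093945468, 'cx': 281.3346091464218, 'cy': 208.69179774958334, 'view': array([[ 4.64945858e-01, -8.85320192e-01,  5.78844179e-03,
        -3.55022867e+02],
       [ 6.60132298e-01,  3.51025299e-01,  6.64083269e-01,
        -4.12695216e+02],
       [-5.89958217e-01, -3.04941628e-01,  7.47636212e-01,
        -9.77408186e+02],
       [ 0.00000000e+00,  0.00000000e+00,  0.00000000e+00,
         1.00000000e+00]])}
{'t': 0.1, 'joint_pos': array([ 1.48911826e+00,  3.59299768e-01,  1.11228423e-02, -2.94826735e-04,
       -1.22410972e+00, -2.88110207e-01]), 'qvel': array([ 0.0015274 , -0.00063238,  0.001942  ,  0.00082007,  0.00152987,
        0.00190115]), 'tau': array([-1.46951788e-03, -5.84164882e+01,  2.93749970e+01,  7.01539859e+00,
        1.01619749e-02, -4.20759534e-05]), 'tcp_pos': array([243.82131441, 628.9374905 , 225.71684624]), 'eef_rot': array([ 9.82946208e-01, -1.83891757e-01, -6.10917436e-05,  7.55475638e-04]), 'contact_force': array([ 0.07272278, -0.12441423, -1.31521064]), 'moment': array([-0.0019368 ,  0.01786455,  0.02072799]), 'finger_force': 0.0, 'width': 87.602384564961}
```

View pics/top0.png

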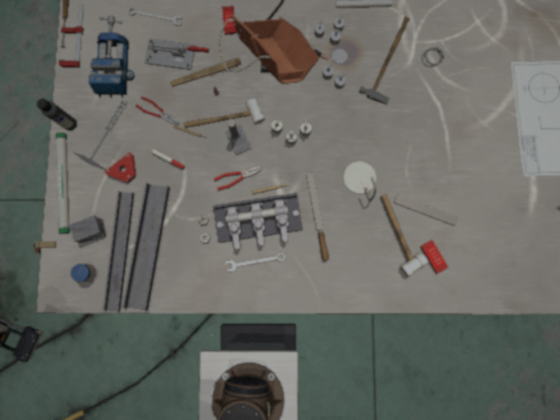

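View pics/scene0.png

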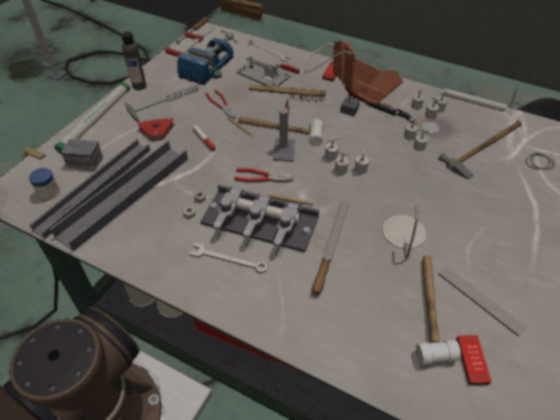

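The top view shows the jig plate around (215–302, 195–242), with three clamps whose bolts are near (233,215), (257,212) and (282,210) and tabs pointing towards the robot. In the scene view it is around (203–318, 187–245). I'll enlarge both and fit the plate.

```bash
cat > h.py <<'E'
import numpy as np, cv2
from plant import bot
def proj(n,P):
    c=bot.get_calibration(n); p=c["view"]@np.append(P,1.)
    return np.array([c["cx"]+c["fx"]*p[0]/-p[2], c["cy"]-c["fy"]*p[1]/-p[2]])
def ray(n,uv,z):
    c=bot.get_calibration(n); R=c["view"][:3,:3]; t=c["view"][:3,3]
    d=R.T@np.array([(uv[0]-c["cx"])/c["fx"],-(uv[1]-c["cy"])/c["fy"],-1]); o=-R.T@t
    return o+d*(z-o[2])/d[2]
E
python3 - <<'E'
from h import *
ims=[]
for n,(u0,v0,u1,v1) in (("top",(205,180,315,250)),("scene",(195,175,325,255))):
    im=np.mean([bot.camera(n).astype(float) for _ in range(6)],0).astype(np.uint8)[:,:,::-1]
    cv2.imwrite(f"pics/{n}avg.png",im)
    g=cv2.cvtColor(im,cv2.COLOR_BGR2GRAY); m=np.zeros_like(g); m[v0:v1,u0:u1]=(g[v0:v1,u0:u1]<75)*255
    m=cv2.morphologyEx(m,cv2.MORPH_OPEN,np.ones((2,2)))
    k,l,s,_=cv2.connectedComponentsWithStats(m); i=1+np.argmax(s[1:,4]); 
    pts=np.argwhere(l==i)[:,::-1]
    w=np.array([ray(n,p,12)[:2] for p in pts],np.float32)
    r=cv2.minAreaRect(w); print(n,r,cv2.boxPoints(r).tolist())
    vis=im.copy(); vis[l==i]=vis[l==i]//2+np.array([0,0,120],np.uint8)
    a=cv2.resize(im[v0:v1,u0:u1],(400,300),interpolation=cv2.INTER_CUBIC);b=cv2.resize(vis[v0:v1,u0:u1],(400,300),interpolation=cv2.INTER_NEAREST)
    ims.append(np.hstack([a,b]))
cv2.imwrite("pics/c1.png",np.vstack(ims))
E
```

```text
top ((637.6884765625, -18.629318237304688), (14.929361343383789, 283.845703125), 8.558579444885254) [[609.1859130859375, 120.60221862792969], [651.427978515625, -160.08265686035156], [666.1910400390625, -157.86085510253906], [623.948974609375, 122.82402038574219]]
scene ((593.2162475585938, -139.05230712890625), (171.7816925048828, 70.08698272705078), 8.223814964294434) [[503.19598388671875, -116.65502166748047], [513.2212524414062, -186.02130126953125], [683.2365112304688, -161.4495849609375], [673.2112426757812, -92.08331298828125]]
```

View pics/c1.png

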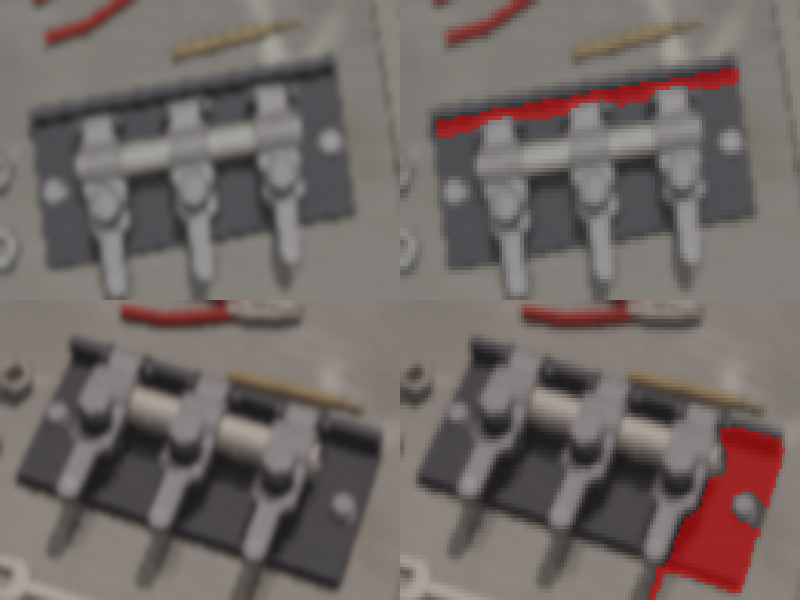

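Crop: the plate is fully visible in both views. In the top crop the heads are near (107,205), (193,190) and (283,172), i.e. px (234.4,227.8), (258.1,224.3) and (282.8,220.1). The threshold was too low, so I'll refit the plate and overlay the predicted heads and tabs.

Run:
```python
from h import *
im=cv2.imread("pics/topavg.png"); hsv=cv2.cvtColor(im,cv2.COLOR_BGR2HSV)
u0,v0,u1,v1=205,180,315,250
g=cv2.cvtColor(im,cv2.COLOR_BGR2GRAY); m=np.zeros_like(g)
m[v0:v1,u0:u1]=(g[v0:v1,u0:u1]<100)*255
m=cv2.morphologyEx(m,cv2.MORPH_OPEN,np.ones((3,3)))
k,l,s,_=cv2.connectedComponentsWithStats(m); keep=[i for i in range(1,k) if s[i,4]>60]; print(s[keep].tolist())
pts=np.argwhere(np.isin(l,keep)&(m>0))[:,::-1]
r=cv2.minAreaRect(np.array([ray("top",p,12)[:2] for p in pts],np.float32)); print("rect",r)
H=np.array([ray("top",p,78)[:2] for p in((234.4,227.8),(258.1,224.3),(282.8,220.1))]); print("heads",H, np.linalg.norm(np.diff(H,axis=0),axis=1))
d=H[0]-H[2]; yaw=np.arctan2(-d[0],d[1]); print("yaw",np.degrees(yaw))
yaw=np.radians(8.55); c,s_=np.cos(yaw),np.sin(yaw); ex=np.array([c,s_]);ey=np.array([-s_,c])
O=np.array(r[0]); print("head mean in jig frame of rect centre",(H.mean(0)-O)@ex,(H.mean(0)-O)@ey)
# hinge x unknown relative origin; draw points relative to head line
out=[]
for n,(a0,b0,a1,b1) in (("top",(205,180,315,250)),("scene",(195,175,325,255))):
    I=cv2.imread(f"pics/{n}avg.png"); V=cv2.resize(I[b0:b1,a0:a1],(800,600 if 0 else 300),interpolation=cv2.INTER_CUBIC)
    sx,sy=800/(a1-a0),300/(b1-b0)
    def dot(P,col):
        u=proj(n,P); cv2.circle(V,(int((u[0]+.5-a0)*sx),int((u[1]+.5-b0)*sy)),3,col,-1)
    hm=H.mean(0)
    for k in(80,0,-80):
        h=hm+k*ey; dot([*h,78],(0,0,255))
        t=h-52*ex; dot([*t,53],(0,255,0)); e=t-17*ex; dot([*e,53],(255,255,0))
    for q in cv2.boxPoints(r): dot([*q,12],(255,0,255))
    out.append(V)
cv2.imwrite("pics/c2.png",np.vstack(out))
```

```text
[[218, 180, 22, 11, 87], [213, 193, 89, 50, 1396], [263, 215, 19, 22, 315], [239, 219, 18, 21, 303]]
rect ((624.9868774414062, -17.13922119140625), (206.41184997558594, 291.4949035644531), 8.355517387390137)
heads [[ 547.03265701   47.28491239]
 [ 558.47132205  -29.3911461 ]
 [ 572.21675089 -109.43954751]] [77.52458322 81.21996911]
yaw 9.128834447916214
head mean in jig frame of rect centre -67.00460713105508 -3.452672470362143Traceback (most recent call last):
  File "<stdin>", line 25, in <module>
  File "<stdin>", line 20, in dot
  File "h.py", line 4, in proj
    c=bot.get_calibration(n); p=c["view"]@np.append(P,1.)
ValueError: time passes only in moves, steps and waits
```

```bash
cat > h.py <<'E'
import numpy as np, cv2
from plant import bot
CAL={n:bot.get_calibration(n) for n in("top","scene")}
def proj(n,P):
    c=CAL[n]; p=c["view"]@np.append(P,1.)
    return np.array([c["cx"]+c["fx"]*p[0]/-p[2], c["cy"]-c["fy"]*p[1]/-p[2]])
def ray(n,uv,z):
    c=CAL[n]; R=c["view"][:3,:3]; t=c["view"][:3,3]
    d=R.T@np.array([(uv[0]-c["cx"])/c["fx"],-(uv[1]-c["cy"])/c["fy"],-1]); o=-R.T@t
    return o+d*(z-o[2])/d[2]
E
cat > ov.py <<'E'
from h import *
im=cv2.imread("pics/topavg.png")
u0,v0,u1,v1=205,192,308,250
g=cv2.cvtColor(im,cv2.COLOR_BGR2GRAY); m=np.zeros_like(g)
m[v0:v1,u0:u1]=(g[v0:v1,u0:u1]<100)*255
m=cv2.morphologyEx(m,cv2.MORPH_OPEN,np.ones((3,3)))
k,l,s,_=cv2.connectedComponentsWithStats(m); keep=[i for i in range(1,k) if s[i,4]>60]
pts=np.argwhere(np.isin(l,keep))[:,::-1]
r=cv2.minAreaRect(np.array([ray("top",p,12)[:2] for p in pts],np.float32)); print("rect",r)
H=np.array([ray("top",p,78)[:2] for p in((234.4,227.8),(258.1,224.3),(282.8,220.1))])
yaw=np.radians(8.6); ex=np.array([np.cos(yaw),np.sin(yaw)]);ey=np.array([-ex[1],ex[0]])
O=np.array(r[0]); hm=H.mean(0); print("head mean rel rect centre",(hm-O)@ex,(hm-O)@ey,hm)
hm=hm+ey*((O-hm)@ey)/2
out=[]
for n,(a0,b0,a1,b1) in (("top",(205,180,315,250)),("scene",(195,175,325,255))):
    I=cv2.imread(f"pics/{n}avg.png"); V=cv2.resize(I[b0:b1,a0:a1],(500,300),interpolation=cv2.INTER_CUBIC)
    sx,sy=500/(a1-a0),300/(b1-b0)
    def dot(P,col):
        u=proj(n,P); cv2.circle(V,(int((u[0]+.5-a0)*sx),int((u[1]+.5-b0)*sy)),2,col,-1)
    for k in(80,0,-80):
        h=hm+k*ey; dot([*h,78],(0,0,255))
        t=h-52*ex; dot([*t,53],(0,255,0)); dot([*(t-17*ex),53],(255,255,0))
    for q in cv2.boxPoints(r): dot([*q,12],(255,0,255))
    out.append(V)
cv2.imwrite("pics/c2.png",np.vstack(out))
E
python3 ov.py
```

```text
rect ((588.298583984375, -22.52777099609375), (132.2480926513672, 291.4949035644531), 8.355517387390137)
head mean rel rect centre -29.926031731268903 -3.552432171167864 [559.24024332 -30.51526041]
```

View pics/c2.png

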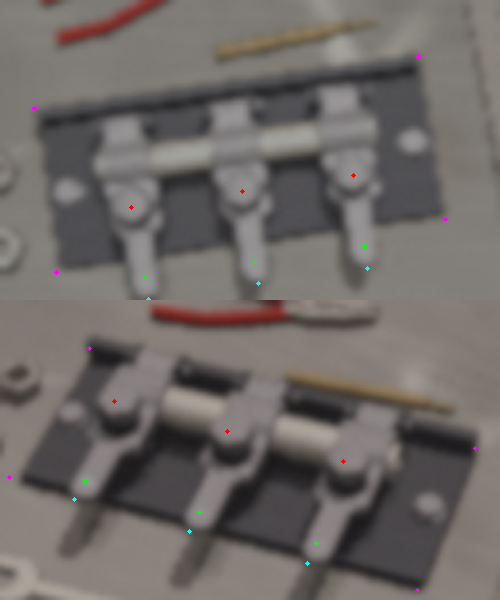

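The overlay fits in both views: heads are on the hex tops to about 2 mm, yaw is about 8.6°, and the tab tips are slightly inside the prediction. Next I'll tap left to right with force-guarded steps.

```bash
cat >> h.py <<'E'
yaw=np.radians(8.6); ex=np.array([np.cos(yaw),np.sin(yaw)]);ey=np.array([-ex[1],ex[0]])
hm=np.array([561.,-29.5]); Q=np.array([np.cos(yaw/2),np.sin(yaw/2),0,0])
def at(h,z): return [float(h[0]),float(h[1]),float(z)]
def tap(h):
    bot.line_to(at(h,86),150); bot.pause(.2); s=bot.read_state(); f0=s["contact_force"][2]; log=[]
    z=86; zc=None
    while z>66:
        z-=1; bot.line_to(at(h,z),25); s=bot.read_state(); f=s["contact_force"][2]-f0; a=s["tcp_pos"][2]
        log.append((z,round(a,1),round(f,1)))
        if abs(f)>1.5 and zc is None: zc=a
        if abs(f)>12 : break
    print(log[-12:],"zc",zc,"t",s["t"]); bot.line_to(at(h,100),150)
E
python3 - <<'E'
from h import *
p=at(hm+80*ey,105); j=bot.solve_ik(p,Q); print(j, bot.solve_ik(p,[-Q[1],Q[0],0,0]))
bot.move_gripper(0,20); bot.move_ptp(p,Q); s=bot.read_state(); print(s["t"],s["tcp_pos"],s["eef_rot"],s["width"],s["contact_force"])
tap(hm+80*ey)
E
```

```text
[ 0.44544996  0.26887778 -0.42292652  0.         -0.87899203  1.27544468] [ 0.44544996  0.26887778 -0.42292652  0.         -0.87899203 -1.86614797]
4.5 [549.28530439  50.2539887  105.16160323] [ 9.97159129e-01  7.53234711e-02  2.09627705e-04 -5.50814070e-05] 0.48532134404909383 [-0.64112204  0.44158248  0.16439871]
[(85, np.float64(85.2), np.float64(0.3)), (84, np.float64(84.0), np.float64(-0.3)), (83, np.float64(82.9), np.float64(0.2)), (82, np.float64(81.9), np.float64(-0.4)), (81, np.float64(80.9), np.float64(-0.0)), (80, np.float64(79.9), np.float64(-0.1)), (79, np.float64(78.9), np.float64(-0.4)), (78, np.float64(78.1), np.float64(1.0)), (77, np.float64(77.9), np.float64(8.9)), (76, np.float64(77.7), np.float64(16.9))] zc 77.85323582810409 t 7.475
```

The left bolt is solid at z = 78. Now the middle and right ones.

Run:
```python
from h import *
for k in(0,-80):
    bot.line_to(at(hm+k*ey,100),150); tap(hm+k*ey)
print(bot.read_state()["t"])
```

```text
[(82, np.float64(81.9), np.float64(0.2)), (81, np.float64(80.9), np.float64(0.3)), (80, np.float64(79.9), np.float64(0.2)), (79, np.float64(78.9), np.float64(0.9)), (78, np.float64(78.2), np.float64(2.4)), (77, np.float64(77.1), np.float64(2.7)), (76, np.float64(76.1), np.float64(3.5)), (75, np.float64(75.1), np.float64(4.0)), (74, np.float64(74.1), np.float64(4.1)), (73, np.float64(73.1), np.float64(6.1)), (72, np.float64(72.3), np.float64(6.3)), (71, np.float64(72.1), np.float64(14.3))] zc 78.16511618540045 t 12.6667
[(85, np.float64(85.2), np.float64(0.3)), (84, np.float64(83.9), np.float64(0.2)), (83, np.float64(82.9), np.float64(-0.4)), (82, np.float64(81.9), np.float64(0.9)), (81, np.float64(80.9), np.float64(0.1)), (80, np.float64(79.9), np.float64(0.2)), (79, np.float64(78.9), np.float64(-0.5)), (78, np.float64(78.1), np.float64(1.9)), (77, np.float64(77.9), np.float64(8.7)), (76, np.float64(77.8), np.float64(15.6))] zc 78.14905766162254 t 16.6417
16.95
```

The middle bolt gives: from 78 to 72 mm at about 2–6 N, then it bottoms. The right one is solid. Next I'll grip the middle tab.

```bash
cat >> h.py <<'E'
def arc(th):
    h=hm+66*ex+(-118*np.cos(th)+2*np.sin(th))*ex
    return at(h,46+118*np.sin(th)+2*np.cos(th)-19)
E
python3 - <<'E'
from h import *
bot.move_gripper(44,30); p=arc(0)
bot.line_to([p[0],p[1],100],200); bot.line_to(p,120); s=bot.read_state(); print(s["t"],s["tcp_pos"],p,s["contact_force"])
bot.move_gripper(0,30); s=bot.read_state(); print(s["t"],s["width"],s["finger_force"],s["contact_force"])
for n in("top","scene"): cv2.imwrite(f"pics/{n}g.png",bot.camera(n)[:,:,::-1])
a=cv2.imread("pics/topg.png")[170:270,190:320];b=cv2.imread("pics/sceneg.png")[140:270,180:340]
cv2.imwrite("pics/g.png",np.hstack([cv2.resize(a,(400,308)),cv2.resize(b,(380,308))]))
E
```

```text
19.2167 [510.08238665 -37.51661808  29.24082837] [509.58466818555564, -37.275837859072894, 29.0] [-0.54995198  0.51765595  0.80886518]
19.775 17.580390774518293 30.003983080387115 [  3.14232023 -10.7216676    0.2647219 ]
```

View pics/g.png

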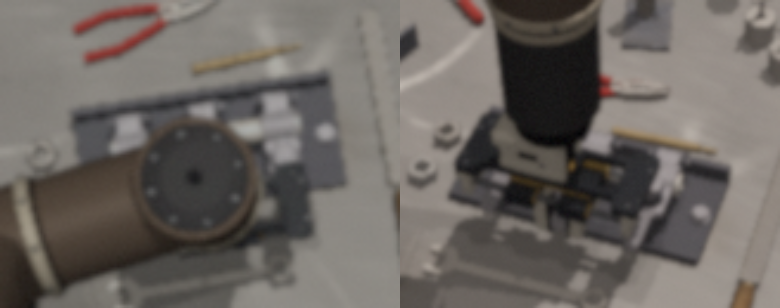

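The fingers straddle the middle tab (width 17.6 mm). The side force implies about a 1.3 mm offset in y, so I'll correct that and lift along the arc.

```bash
cat >> h.py <<'E'
hm=hm-1.2*ey
E
python3 - <<'E'
from h import *
for th in np.arange(.05,1.06,.1):
    bot.line_to(arc(th),90); s=bot.read_state(); print(round(th,2),round(s["t"],2),s["tcp_pos"].round(1),s["contact_force"].round(1),round(s["width"],1))
    if np.linalg.norm(s["contact_force"])>35: print("stop"); break
for n in("top","scene"): cv2.imwrite(f"pics/{n}l.png",bot.camera(n)[:,:,::-1])
a=cv2.imread("pics/topl.png")[170:270,190:320];b=cv2.imread("pics/scenel.png")[140:270,180:340]
cv2.imwrite("pics/l.png",np.hstack([cv2.resize(a,(380,292)),cv2.resize(b,(420,341))[:292]]))
E
```

```text
0.05 20.12 [510.2 -38.5  35. ] [ 3.2 -3.3 -3.1] 17.4
0.15 20.41 [511.5 -38.3  46.6] [ 2.4 -3.3 -4.6] 17.6
0.25 20.69 [513.7 -37.9  57.9] [ 1.2 -3.5 -3.5] 17.3
0.35 20.98 [517.1 -37.4  69. ] [ 0.6 -2.9 -3.4] 17.3
0.45 21.26 [521.6 -36.7  79.8] [-1.4 -1.9 -3.4] 17.6
0.55 21.54 [527.3 -35.8  90.1] [-3.1 -1.7 -0.8] 17.8
0.65 21.82 [534.1 -34.8 100. ] [-5.1 -0.9  1.4] 17.7
0.75 22.11 [542.  -33.6 109.1] [-6.4 -0.8  2.7] 17.4
0.85 22.39 [550.7 -32.2 117.3] [-7.4 -0.3  4.5] 17.6
0.95 22.68 [560.3 -30.7 124.7] [-6.6  0.6  5.2] 17.8
1.05 22.96 [570.7 -29.1 131. ] [-6.4  0.5  5.2] 17.4
```

View pics/l.png

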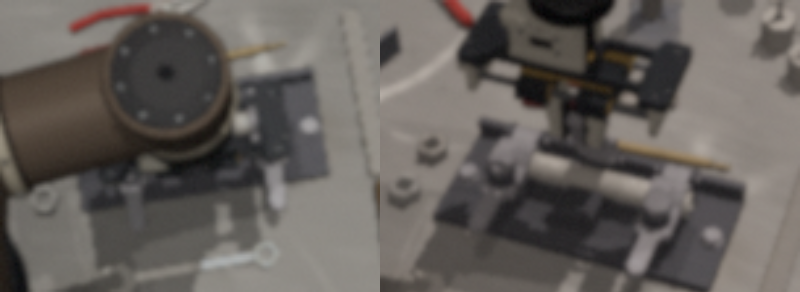

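The picture shows the middle cap raised in the fingers, with the tube bare in its saddle near (590,178). The outer caps are shut and the bystanders have not moved. The grip width (about 17.4 mm) and forces are steady, so I'll hand in.

```bash
python3 -c "
from plant import bot
bot.pause(.3);s=bot.read_state();print(s['t'],s['width'],s['contact_force'],s['tcp_pos']);print(bot.close_job())"
```

```text
23.3583 17.536131720594142 [-5.76588747 -0.96791317  5.25873108] [570.65713658 -29.07213844 131.03545918]
the job is handed in; nothing more can be done
None
```

I tapped all three bolts from left to right; the middle one gave 6 mm and the outer two stood solid, so I lifted the middle cap to about 1.05 rad (60°) and handed the job in at 23.4 s with the gripper still holding it.

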